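# Check the swing beam of a bench press and bolt it

### The arm

A 6-joint arm with a two-finger parallel gripper is mounted at the origin on the work surface. World frame = base frame: x ahead of the robot, y to its left, z up, the work surface at z = 0. Lengths are in mm, angles in rad, forces in N, time in s.
With the tool pointing down it reaches from about 350 to 875 mm from the base axis. Payload 4.2 kg.
Tool frame: the origin (TCP) lies at the very end of the fingers, on their centre line; the grasp point (between the pads) lies 19 mm behind it; z points along the fingers, y is the line along which they close (so a half turn about z gives the same grasp; the last joint's range is limited). The gripper opens to 85 mm and grips with 20 to 120 N. Pads are 22 mm wide; open, the fingers measure 114 mm over their backs; the gripper's body (76 mm by 85 mm) begins 54 mm behind the grasp point. The pads swing forward as they close: fully open they stand 13 mm farther back than shut.
Start: joints at [-0.937, 0.385, 0.008, 0, -1.194, -0.259], TCP at [228.818, -581.585, 231.312] pointing down, gripper open.
Joint ranges: [-3.14, 3.14], [-1.21, 2.06], [-1.07, 1.41], [-3.16, 2.05], [-2.99, -0.16], [-3.1, 3.1]. Speed limits (rad/s): [2.79, 2.79, 3.14, 3.14, 3.14, 3.14].

### API

Orientations are given as a unit quaternion [x, y, z, w].
In Python, from bench import arm gives the robot as it stands.
- The arm moves only by the tool servo_tool, never from a script. Its argument "rows" is a list that holds one entry, the list of rows, each a list of 7 numbers: the finger opening in mm, from 0 to 85.4, then the shift along the tool's x, y, z in mm, then the turn, a rotation vector about the tool's x, y, z in rad. A call has 1 to 10 rows; each row is the pose to reach, as a shift and turn from the pose commanded when the call began, along the tool's axes at that moment; what a row does not reach only later rows make up. A row lasts 1/8 s, in which the tool goes at most 62.5 mm and 10.7 degrees, less where a joint would pass 70% of its speed; a pose out of reach is approached as far as the arm can. A call with a gripper value outside its range is refused whole. The fingers move at their own pace and stop on an object; the grip force is fixed at half the most. Time passes only in rows, so rows that repeat a pose let the fingers close. It gives the time, the measured TCP pose, the force, the opening and the grip force at its end, in the units of the state.
- arm.read_state(): the state, without advancing time (a new reading comes with each control period).
- arm.get_image(name): name is "scene" or "side" or "wrist"; returns the picture (384x512x3 uint8, red, green, blue); there is no depth.
- arm.camera_params(name): a dict with "intrinsics" (3x3 intrinsics, pixels), "R" (3x3) and "t" (3): a world point X has camera coordinates R X + t. Camera axes: x right, y down, z forward; pixel columns grow to the right and rows downward; lengths in mm; the calibration is good to about 2 mm. A picture is of the moment at which its call begins: read the wrist's pose just before it. camera_params takes no time and is no camera call; for the wrist camera it gives the pose at the moment of the call.
- arm.job_done(): hands the job in; it is judged then, once.
The state is a dict: "clock": time; "joints": joint angles; "joint_vel": joint speeds; "joint_efforts": joint torques, N m; "position": TCP position; "ee_rot": TCP orientation; "contact_force": force on the tool from outside, world axes, zero at the start; "wrist_torque": the same for the moment, N m; "gripper_width": finger opening in mm; "grasp_force": force on a finger pad.
Only numpy, scipy, OpenCV 4.12 (cv2) and the standard library are available. Lean on these libraries where they do the work, as an engineer would, in place of code of your own. Each camera call takes 0.05 s, during which the arm holds its last target. There are 200 camera calls.

### The job

The swing beam of the white bench press has just been refitted: rock it by its upright grip well over towards the robot, then well over away from it, to feel for play at the pivot. Let it settle in the middle, then slide the bolt fully home into the fork at the beam's tip, and leave it like that without knocking the other things on the bench about.

Things in the scene. Friction and masses are not known exactly. Their poses are not given: they have to be found in the camera images.
- press: White cast base of a hand press, a plate 170 (x) x 400 (y) x 16 mm fixed to the bench, turned up to 0.4 rad; origin on the bench, z up; plate at x -85..85, y -250..150. Its -x side is nearer the robot. The pivot column stands at y = -190; the grey swing beam (36 mm wide, top at z = 88) runs from it along +y. Highest points: beam grip z = 138, bolt knob z = 127.
- beam (a joint): Swing of the press beam about its vertical pivot (rad): 0 in the middle, where a light spring (3 N m/rad, about 4.5 N at the grip at 0.2 rad) returns it when let go; positive towards the robot (press -x), negative away; stops at +0.24 and -0.24. Well over means 0.15 or more (20 mm at the grip).
- beam_grip (a point): Middle of the black upright grip on the beam, 20 to 22 mm thick and 50 mm tall, foot on the beam's top; 135 mm from the pivot axis, at press x = 0, y = -55, z = 113 mm with the beam at rest. Axes turn with the beam.
- keeper (a point): Mouth of the keeper, a dark steel fork at the beam's tip, open at its end and from above: gap 22 mm between prongs 44 mm long and 11 mm thick; the point is mid-gap at the prongs' ends, 202 mm from the pivot, at the height of the bolt's axis (press x = 0, y = 12, z = 75 at rest).
- bolt (a joint): Slide of the steel bolt (14 mm rod) along its track (m): 0 withdrawn, grows along press -y towards the beam, 0.050 at its stop fully home, nose 32 mm in the fork. 3 N of friction; stays where left. Enters only with the beam within 0.02 rad of the middle. Axis at press x = 0, z = 75 mm. Two dark straps 50 mm wide hold it down at press y = 31 and 127 (12 mm long, tops at z = 91 mm).
- bolt_knob (a point): On the axis of the bolt's upright steel knob, 103 mm above the bench; knob 19 mm thick with a 24 mm head, spanning z 81..127 mm; at press x = 0, y = 115 mm when withdrawn, y = 65 mm when home.
- ink: Bystander: upright bottle, 48 mm wide, 110 mm tall; origin at the middle of its underside.
- spool: Bystander: upright wooden thread spool, 56 mm wide, 70 mm tall; origin at the middle of its underside.
- mallet: Bystander: hammer lying on the bench along its own x axis.
- die: Bystander: rectangular steel cutting die, 110 x 75 x 32 mm; origin at the middle of its underside.
- tin: Bystander: open metal tin, 72 mm wide, 45 mm tall; origin at the middle of its underside.
- awl: Bystander: wooden-handled awl lying on the bench along its own x axis.
- straightedge: Bystander: flat steel bar 30 x 250 x 6 mm, long side along its y; origin at the middle of its underside.

How it is judged (in metres and radians):
On the way, in this order (a step that is already met when the one before it is completed fails the run):
1. the beam is rocked at least 0.15 rad towards the robot (value of joint beam above 0.15 rad), for 0.05 s.
2. the beam is then rocked at least 0.15 rad away from the robot (value of joint beam below -0.15 rad), for 0.05 s.
3. the bolt is home (slide above 0.044 m) in the fork of the centred beam (value of joint bolt above 0.044 m and value of joint beam between -0.035 and 0.035 rad), for 0.2 s.
At the end, for the whole second after the job is handed in: The bolt is slid home (at least 44 of its 50 mm) and still, its nose in the fork of the beam, which stands in the middle within 0.035 rad; the other things on the bench have not been moved more than 40 mm (all of step 3 and velocity of joint bolt between -0.01 and 0.01 m/s); the robot touches nothing.
It fails at once if a bystander on the bench is moved more than 40 mm (distance of any of ink, spool, mallet, die, tin, awl, straightedge from where it was at the start of the episode above 0.04 m).
It also fails if it takes over 48 s, if anything falls off the work surface, if the arm or the gripper's body presses on something with over 40 N, if the wrist force passes 120 N, or if a joint passes its speed limit or range.

## Working session

There is one attempt and no reset: what is moved stays moved. The work goes in short steps, Python scripts to look and compute and a tool call to move; the robot and the scene stay as the last step left them, time stands still between calls to the robot, and variables do not carry over. Pictures are saved under pics/ and viewed, at most 10 in all, crops included, and the job is handed in when it is done.

Besides the shell and the picture viewer there is one more tool, called in YAML: its name, and indented under it one key for each argument. servo_tool: Moves the arm, as the interface text tells. Its arguments: {"type":"object","properties":{"rows":{"type":"array"}},"required":["rows"]}

```bash
mkdir -p pics; python3 - <<'E'
from bench import arm
import cv2
for n in ("scene","side"):
    im=arm.get_image(n)[:,:,::-1]; cv2.imwrite(f"pics/{n}0.png",cv2.resize(im,(800,600),interpolation=cv2.INTER_CUBIC))
    p=arm.camera_params(n); print(n,p)
s=arm.read_state(); print(s["clock"],s["position"],s["ee_rot"],s["gripper_width"])
E
```

```text
scene {'intrinsics': array([[497.09221862,   0.        , 253.30743635],
       [  0.        , 497.09221862, 192.45320869],
       [  0.        ,   0.        ,   1.        ]]), 'R': array([[ 0.33533965,  0.94208402,  0.00500118],
       [ 0.62505574, -0.21851367, -0.74937113],
       [-0.70487775,  0.25441987, -0.66213133]]), 't': array([-184.66769283, -262.28138423, 1623.87708619])}
side {'intrinsics': array([[447.65107265,   0.        , 262.92648346],
       [  0.        , 447.65107265, 195.33227825],
       [  0.        ,   0.        ,   1.        ]]), 'R': array([[-0.72038944, -0.6935645 , -0.00270889],
       [-0.48379627,  0.50529896, -0.71457269],
       [ 0.49697105, -0.51346007, -0.69955595]]), 't': array([404.76049416, 325.80419566, 750.03881098])}
0.1 [ 228.62142141 -581.13312605  230.32026106] [-1.86238078e-01  9.82504158e-01  9.49004974e-04 -2.39465791e-04] 85.69015988175148
```

View pics/scene0.png

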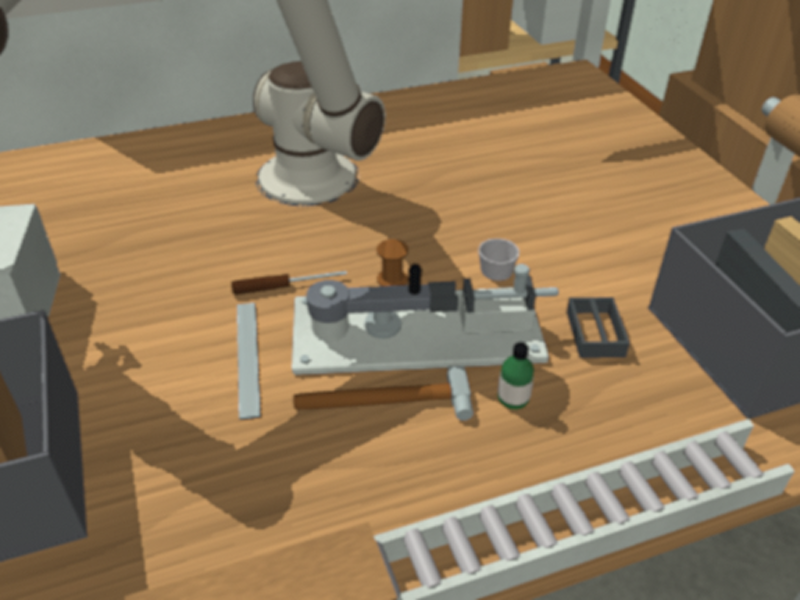

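View pics/side0.png

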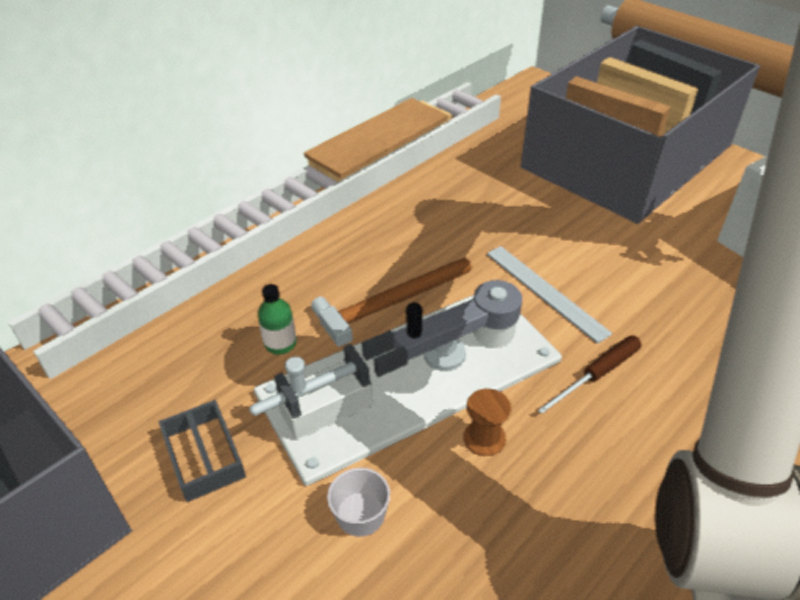

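The scene view shows the grip top at about (415,267) and the knob top at (522,268). In the side view the grip top is at (414,307) and the knob top at (295,363). The plate corners are visible in both, and the spool and tin stand on the robot's side. Next I fit the press pose.

```bash
cat > h.py <<'E'
from bench import arm
import numpy as np, cv2
from scipy.optimize import least_squares
def proj(P,X):
    c=P["R"]@np.array(X,float)+P["t"]; u=P["intrinsics"]@c; return u[:2]/u[2]
def w(p,X):
    c,s=np.cos(p[2]),np.sin(p[2]); return np.array([p[0]+c*X[0]-s*X[1],p[1]+s*X[0]+c*X[1],X[2]])
def nat(u): return (np.array(u)+.5)*.64-.5
def ray(P,u,z):
    d=P["R"].T@np.linalg.solve(P["intrinsics"],[*u,1]); o=-P["R"].T@P["t"]; return o+d*(z-o[2])/d[2]
E
python3 - <<'E'
from h import *
S=arm.camera_params("scene");D=arm.camera_params("side")
obs=[(S,(415,267),(0,-55,136)),(S,(522,268),(0,115,127)),(S,(293,368),(85,-250,16)),(S,(547,358),(85,150,16)),
(D,(414,307),(0,-55,136)),(D,(295,363),(0,115,127)),(D,(560,354),(-85,-250,16)),(D,(306,476),(-85,150,16)),(D,(256,388),(85,150,16))]
f=lambda p:np.concatenate([proj(P,w(p,X))-nat(u) for P,u,X in obs])
r=least_squares(f,[500,0,0.1],x_scale=[100,100,.1],loss="soft_l1"); print(r.x); print(f(r.x).reshape(-1,2).round(1))
for n,X in dict(grip=(0,-55,113),knob=(0,115,103),home=(0,65,103),piv=(0,-190,88)).items(): print(n,w(r.x,X).round(1))
for n,u,v,z in (("spool",(392,243),(488,400),70),("ink",(520,350),(271,293),110),("tin",(498,250),(359,488),45)):
    print(n,ray(S,nat(u),z).round(),ray(D,nat(v),z).round())
E
```

```text
[ 5.28914511e+02  9.41732481e+01 -2.69792711e-01]
[[-0.7 -0. ]
 [ 1.1 -0.7]
 [-1.8  0.2]
 [ 0.9 -1.4]
 [ 0.9 -0.7]
 [-1.3 -0.3]
 [ 2.6 -0.5]
 [-0.1  2.4]
 [-1.4 -1.7]]
grip [514.3  41.2 113. ]
knob [559.6 205.  103. ]
home [546.2 156.8 103. ]
piv [478.3 -89.   88. ]
spool [364.  58.  70.] [381.  50.  70.]
ink [706. 128. 110.] [691. 139. 110.]
tin [414. 238.  45.] [418. 235.  45.]
```

```bash
cat >> h.py <<'E'
def shift(cur,tgt):
    """cur,tgt=(x,y,z,tool-y angle) -> tool shift and z turn"""
    d=np.array(tgt[:3])-np.array(cur[:3]); b=cur[3]
    y=np.array([np.cos(b),np.sin(b),0]); x=np.array([-np.sin(b),np.cos(b),0])*-1
    x=np.array([np.cos(b+np.pi/2),np.sin(b+np.pi/2),0])
    return np.round([d@x,d@y,-d[2],-(tgt[3]-b)],3)
def yang(s):
    from scipy.spatial.transform import Rotation as R
    v=R.from_quat(s["ee_rot"]).as_matrix(); return np.arctan2(v[1,1],v[0,1])
E
python3 - <<'E'
from h import *
s=arm.read_state(); b=yang(s); print(b)
print(shift((228.8,-581.6,231.3,b),(514.3,41.2,230,2.872)))
E
```

```text
1.945460067288238
[-493.615  475.115    1.3     -0.927]
```

servo_tool:
  rows:
    - [[85, -45, 43, 0, 0, 0, -0.084], [85, -90, 86, 0, 0, 0, -0.168], [85, -135, 130, 0, 0, 0, -0.253], [85, -180, 173, 0, 0, 0, -0.337], [85, -224, 216, 0, 0, 0, -0.421], [85, -269, 259, 0, 0, 0, -0.506], [85, -314, 302, 0, 0, 0, -0.59], [85, -359, 345, 0, 0, 0, -0.674], [85, -404, 389, 0, 0, 0, -0.758], [85, -420, 404, 0, 0, 0, -0.8]]

```text
clock: 1.35
position: [472.5, -49.0, 231.0]
ee_rot: [-0.556, 0.831, 0.0, -0.0]
contact_force: [-0.3, -0.3, 0.1]
gripper_width: 85.0
grasp_force: 0.0
```

```bash
python3 - <<'E'
from h import *
s=arm.read_state(); b=yang(s); print(b,s["position"],s["joints"])
print(shift((*s["position"],b),(514.3,41.2,230,2.872)))
E
```

```text
2.7508837297064006 [472.53658192 -49.04499755 231.02356446] [ 2.39487646e-01  1.27802532e-01 -3.45140848e-01 -2.51854367e-04
 -1.09806812e+00 -6.30081881e-01]
[-99.349  -4.247   1.024  -0.121]
```

servo_tool:
  rows:
    - [[34, -50, -2, 1, 0, 0, -0.06], [34, -100, -4, 1, 0, 0, -0.121], [34, -100, -4, 1, 0, 0, -0.121]]

```text
clock: 1.72
position: [514.9, 41.3, 229.5]
ee_rot: [-0.605, 0.796, 0.0, -0.0]
contact_force: [-0.1, 0.0, 0.4]
gripper_width: 34.6
grasp_force: 0.0
```

```bash
python3 - <<'E'
from h import *
s=arm.read_state(); P=arm.camera_params("wrist"); im=arm.get_image("wrist")[:,:,::-1].copy()
print(yang(s),s["position"],s["gripper_width"])
cv2.imwrite("pics/w1.png",cv2.resize(im,(800,600),interpolation=cv2.INTER_CUBIC))
np.savez("w1.npz",**P)
E
```

```text
2.870346574860285 [514.9115266   41.34577611 229.48349671] 34.56670805373559
```

View pics/w1.png

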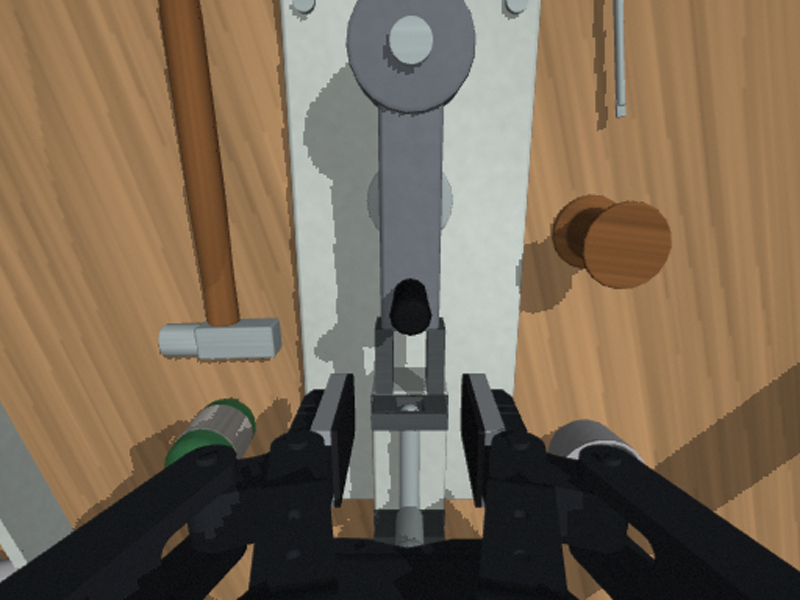

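The wrist view shows the beam centred on about column 411. The grip top is at (411,314), the beam's midline at z 88 runs from (410,120) to (410,270), and the knob is partly hidden near (410,525). The fingers straddle the axis.

```bash
python3 - <<'E'
from h import *
W=dict(np.load("w1.npz")); S=arm.camera_params("scene");D=arm.camera_params("side")
print("grip",ray(W,nat((411,314)),138).round(1))
a,b=ray(W,nat((410.5,120)),88),ray(W,nat((411,270)),88); d=b-a; print(a,b,"yaw",np.arctan2(d[1],d[0])-np.pi/2)
print("pins",[ray(W,nat(u),20).round(1) for u in((303,5),(515,5))])
obs=[(S,(415,267),(0,-55,136)),(S,(522,268),(0,115,127)),(D,(414,307),(0,-55,136)),(D,(295,363),(0,115,127)),
(W,(411,314),(0,-55,138)),(W,(410.5,120),None),(W,(411,270),None)]
def f(p):
    r=[]
    for P,u,X in obs:
        if X: r+=list(proj(P,w(p,X))-nat(u))
        else:
            q=ray(P,nat(u),88)[:2]-p[:2]; r+=[2*(np.cos(p[2])*q[0]+np.sin(p[2])*q[1])]
    return np.array(r)
r=least_squares(f,[529,94,-.27],x_scale=[100,100,.1]); p=r.x; print(p,r.fun.round(1))
for n,X in dict(grip=(0,-55,113),knob=(0,115,103),home=(0,65,103),piv=(0,-190,88)).items(): print(n,w(p,X).round(1))
E
```

```text
grip [513.2  41.7 138. ]
[487.80675587 -50.34139964  88.        ] [509.68390212  30.1948535   88.        ] yaw -0.2652429900062725
pins [array([ 533.7, -140.1,   20. ]), array([ 403.5, -104. ,   20. ])]
[ 5.27626767e+02  9.46515312e+01 -2.68343471e-01] [-0.7 -0.4  1.  -1.1  1.1 -0.2 -1.   0.2  0.2 -0.2  0.1 -0.4]
grip [513.   41.6 113. ]
knob [558.1 205.5 103. ]
home [544.9 157.3 103. ]
piv [477.3 -88.5  88. ]
```

servo_tool:
  rows:
    - [[34, 0, 2, 45, 0, 0, 0], [34, 0, 2, 90, 0, 0, 0], [34, 0, 2, 120, 0, 0, 0], [34, 0, 2, 131, 0, 0, 0], [34, 0, 2, 131, 0, 0, 0]]

```text
clock: 2.4
position: [512.0, 38.8, 99.3]
ee_rot: [-0.603, 0.798, -0.0, -0.0]
contact_force: [-0.2, 0.3, -0.1]
gripper_width: 33.9
grasp_force: 0.0
```

servo_tool:
  rows:
    - [[34, 0, 8, 0, 0, 0, -0.03], [34, 1, 17, 0, 0, 0, -0.1], [34, 2, 26, 0, 0, 0, -0.15], [34, 3, 35, 0, 0, 0, -0.2], [34, 3, 35, 0, 0, 0, -0.2], [34, 3, 35, 0, 0, 0, -0.2]]

```text
clock: 3.15
position: [479.6, 46.3, 101.1]
ee_rot: [-0.68, 0.733, -0.001, 0.002]
contact_force: [4.6, -3.5, 0.9]
gripper_width: 34.1
grasp_force: 2.2
```

```bash
python3 - <<'E'
from h import *
s=arm.read_state(); P=arm.camera_params("wrist"); im=arm.get_image("wrist")[:,:,::-1].copy()
print(yang(s),s["position"],s["gripper_width"],s["contact_force"])
cv2.imwrite("pics/w2.png",im)
E
```

```text
3.067266001680009 [479.5806218   46.30095235 101.08563826] 34.06290110489343 [ 4.6308765  -3.48452106  0.93394008]
```

View pics/w2.png

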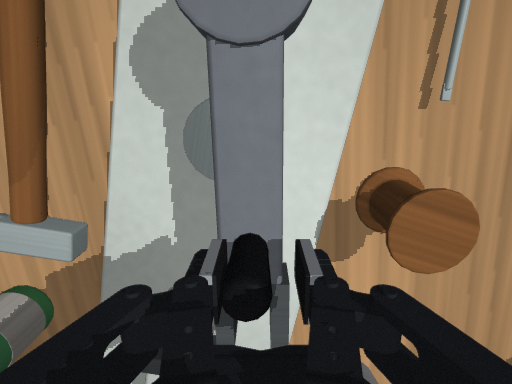

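The beam lies parallel to the tool turned 0.2 rad, and the 6 N push agrees, so it is about 0.2 rad over towards the robot. Now I swing it the other way.

servo_tool:
  rows:
    - [[34, 1, -12, 0, 0, 0, 0.06], [34, 2, -24, 0, 0, 0, 0.13], [34, 2, -35, 0, 0, 0, 0.2], [34, 4, -44, 0, 0, 0, 0.25], [34, 7, -53, 0, 0, 0, 0.31], [34, 9, -61, 0, 0, 0, 0.36], [34, 12, -69, 0, 0, 0, 0.4], [34, 12, -69, 0, 0, 0, 0.4], [34, 12, -69, 0, 0, 0, 0.4]]

```text
clock: 4.32
position: [544.8, 28.8, 99.5]
ee_rot: [-0.521, 0.854, 0.0, -0.0]
contact_force: [-4.9, 1.1, 4.5]
gripper_width: 34.5
grasp_force: 2.2
```

```bash
python3 - <<'E'
from h import *
s=arm.read_state()
p=[527.6,94.65,-.2683];d=s["position"][:2]-p[:2];c,n=np.cos(p[2]),np.sin(p[2])
print(yang(s),s["position"],s["contact_force"],"press xy",c*d[0]+n*d[1],-n*d[0]+c*d[1])
im=arm.get_image("wrist")[:,:,::-1].copy();cv2.imwrite("pics/w3.png",im)
E
```

```text
2.6668734603773943 [544.79358627  28.839322    99.52226046] [-4.8723567   1.13237107  4.53088142] press xy 34.02437689219793 -58.89827267679133
```

View pics/w3.png

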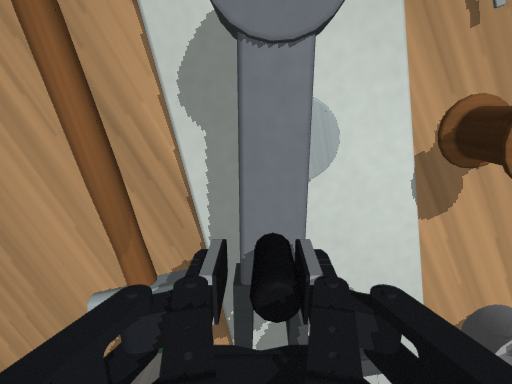

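The beam is again parallel to the tool, with the tool turned the other way, so it is about -0.2 rad over. I bring it back to the middle gently and then lift.

servo_tool:
  rows:
    - [[34, 0, 8, 0, 0, 0, -0.05], [34, 1, 16, 0, 0, 0, -0.1], [34, 2, 24, 0, 0, 0, -0.15], [34, 2, 31, 0, 0, 0, -0.18], [34, 2, 35, 0, 0, 0, -0.2], [34, 2, 35, 0, 0, 0, -0.2], [34, 2, 35, -30, 0, 0, -0.2], [34, 2, 35, -70, 0, 0, -0.2], [50, 2, 35, -80, 0, 0, -0.2], [50, 2, 35, -80, 0, 0, -0.2]]

```text
clock: 5.62
position: [513.8, 43.2, 179.7]
ee_rot: [-0.603, 0.797, -0.0, 0.001]
contact_force: [0.6, -0.1, 0.6]
gripper_width: 49.9
grasp_force: 0.0
```

```bash
python3 - <<'E'
from h import *
s=arm.read_state(); print(yang(s),s["position"])
print(shift((*s["position"],yang(s)),(558.1,205.5,180,2.873)))
E
```

```text
2.866115007265576 [513.75762892  43.18711073 179.67100346]
[-1.68254e+02  1.48000e+00 -3.29000e-01 -7.00000e-03]
```

servo_tool:
  rows:
    - [[50, -50, 0, 0, 0, 0, -0.007], [50, -100, 1, 0, 0, 0, -0.007], [50, -150, 1, 0, 0, 0, -0.007], [50, -168, 1.5, 0, 0, 0, -0.007], [50, -168, 1.5, 0, 0, 0, -0.007]]

```text
clock: 6.25
position: [557.1, 205.6, 177.5]
ee_rot: [-0.607, 0.795, 0.0, -0.002]
contact_force: [0.3, -0.4, 0.1]
gripper_width: 50.2
grasp_force: 0.0
```

```bash
python3 - <<'E'
from h import *
s=arm.read_state(); P=arm.camera_params("wrist");np.savez("w4.npz",**P); im=arm.get_image("wrist")[:,:,::-1].copy()
print(yang(s),s["position"])
cv2.imwrite("pics/w4.png",cv2.resize(im,(800,600),interpolation=cv2.INTER_CUBIC))
print("predicted knob head centre px800",(proj(P,(558.1,205.5,127))+.5)/.64-.5, "grip top",(proj(P,(513,41.6,138))+.5)/.64-.5)
E
```

```text
2.874587838067768 [557.05034949 205.57335482 177.49672516]
predicted knob head centre px800 [405.0666546  343.39203798] grip top [ 405.44538996 -172.32329284]
```

View pics/w4.png

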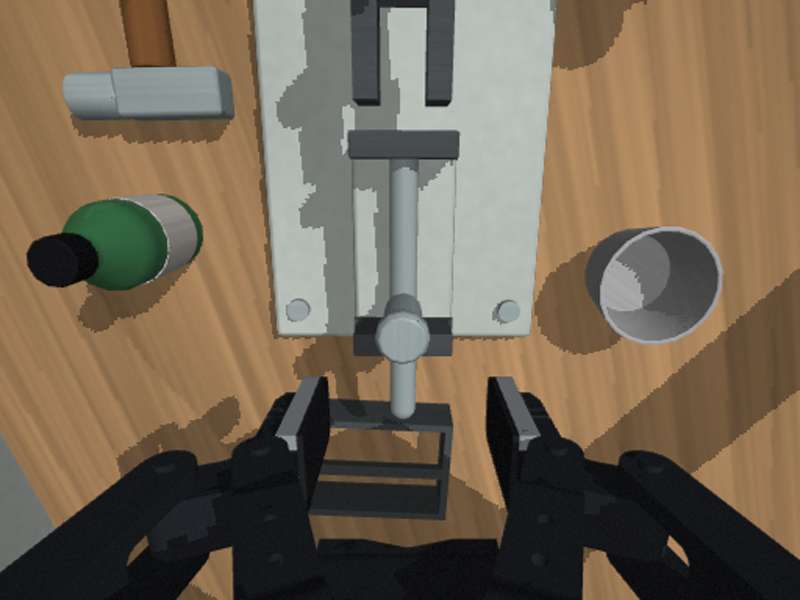

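The knob head is at (403,336), about 3 mm nearer the beam than I predicted. The rod at column 403 lines up with the middle of the fork (prongs 352 to 455), so the beam is centred. Next I descend and grip the knob.

servo_tool:
  rows:
    - [[50, 2, 0, 40, 0, 0, 0], [50, 2, 0, 70, 0, 0, 0], [50, 2, 0, 80, 0, 0, 0], [30, 2, 0, 80, 0, 0, 0], [10, 2, 0, 80, 0, 0, 0], [10, 2, 0, 80, 0, 0, 0], [10, 2, 0, 80, 0, 0, 0]]

```text
clock: 7.18
position: [558.6, 203.0, 100.7]
ee_rot: [-0.606, 0.795, -0.001, 0.002]
contact_force: [3.8, -2.9, -2.9]
gripper_width: 21.2
grasp_force: 58.7
```

servo_tool:
  rows:
    - [[10, 8, 0, 0, 0, 0, 0], [10, 17, 0, 0, 0, 0, 0], [10, 26, 0, 0, 0, 0, 0], [10, 35, 0, 0, 0, 0, 0], [10, 43, 0, 0, 0, 0, 0], [10, 49, 0, 0, 0, 0, 0], [10, 51, 0, 0, 0, 0, 0], [10, 51, 0, 0, 0, 0, 0]]

```text
clock: 8.18
position: [546.2, 158.1, 100.7]
ee_rot: [-0.607, 0.795, 0.001, 0.006]
contact_force: [3.6, 11.3, -4.6]
gripper_width: 21.1
grasp_force: 59.1
```

servo_tool:
  rows:
    - [[10, 3, 0, 0, 0, 0, 0], [10, 5, 0, 0, 0, 0, 0], [10, 5, 0, 0, 0, 0, 0]]

```text
clock: 8.55
position: [546.4, 158.0, 100.8]
ee_rot: [-0.607, 0.795, 0.002, 0.01]
contact_force: [3.2, 25.2, -7.2]
gripper_width: 21.2
grasp_force: 59.0
```

servo_tool:
  rows:
    - [[10, -4, 0, 0, 0, 0, 0], [50, -4, 0, 0, 0, 0, 0], [50, -4, 0, 0, 0, 0, 0], [50, -4, 0, 0, 0, 0, 0], [50, -4, 0, -30, 0, 0, 0], [50, -4, 0, -80, 0, 0, 0], [50, -54, 0, -100, 0, 0, 0], [50, -54, 0, -100, 0, 0, 0]]

```text
clock: 9.55
position: [558.0, 203.3, 201.5]
ee_rot: [-0.607, 0.795, -0.0, 0.002]
contact_force: [-0.6, -0.9, -0.8]
gripper_width: 50.3
grasp_force: 0.0
```

```bash
python3 - <<'E'
from h import *
s=arm.read_state(); print(s["position"],s["contact_force"],s["gripper_width"])
P=arm.camera_params("wrist"); im=arm.get_image("wrist")[:,:,::-1].copy()
cv2.imwrite("pics/w5.png",cv2.resize(im,(800,600),interpolation=cv2.INTER_CUBIC))
for z,y in((127,65),(127,115)): print((proj(P,w([527.6,94.65,-.2683],(0,y,z)))+.5)/.64-.5)
E
```

```text
[558.00806262 203.34241937 201.45732197] [-0.58796512 -0.91830374 -0.76952029] 50.28210075615781
[409.79716867 221.33250034]
[409.34854003 328.57403627]
```

View pics/w5.png

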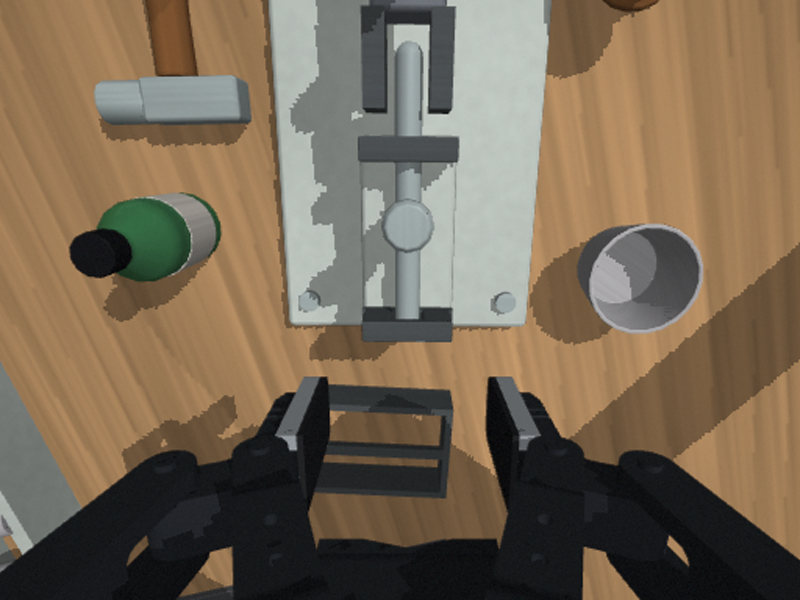

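The knob is now at (408,226), midway between the straps. The nose is at (409,42), deep in the fork, whose prong ends are near row 110. I check the travel numerically against the strap as a reference.

```bash
python3 - <<'E'
from h import *
p=[527.6,94.65,-.2683];c,n=np.cos(p[2]),np.sin(p[2])
def pr(P,u,z):
    d=ray(P,nat(u),z)[:2]-p[:2]; return (-n*d[0]+c*d[1]).round(1)
for nm,P,L in (("w4",dict(np.load("w4.npz")),(("knob",(403,337),127),("strap y25",(403,131),91))),
 ("w5",arm.camera_params("wrist"),(("knob",(408,226),127),("strap y25",(408,137),91),("strap y121",(408,309),91),("nose(home -20)",(409,42),75)))):
    for l,u,z in L: print(nm,l,pr(P,u,z))
a=arm.get_image("wrist")[:,:,::-1]
b=cv2.imread("pics/w5.png");cv2.imwrite("pics/w6.png",cv2.resize(b[0:350,300:520],None,fx=1.7,fy=1.7,interpolation=cv2.INTER_CUBIC))
E
```

```text
w4 knob 112.1
w4 strap y25 28.2
w5 knob 64.8
w5 strap y25 26.0
w5 strap y121 113.5
w5 nose(home -20) -19.0
```

View pics/w6.png

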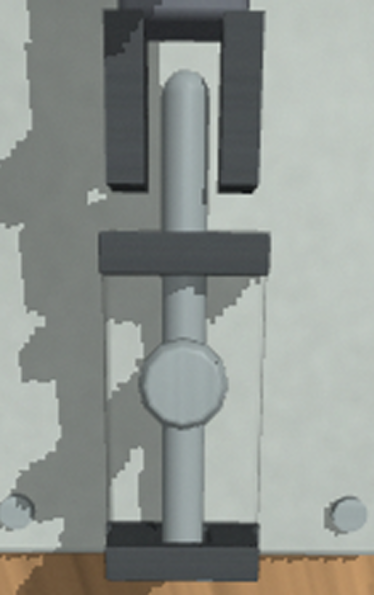

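The nose reads y = -19 and the knob y = 65 in the press frame, so the bolt is about 49 mm in. It had also come up against its stop under 25 N. The beam is centred and the gripper is clear, so I hand it in.

```bash
python3 -c "
from bench import arm
print(arm.job_done())"
```

```text
the job is handed in; nothing more can be done
None
```

The job is handed in, with no verdict returned: I rocked the beam about 0.2 rad towards the robot and then away, let it settle in the middle, and slid the bolt home to its stop, leaving the gripper clear and the bystanders apparently undisturbed.

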